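# Third hand for a shoe-tree repair

### The arm

A 6-joint arm with a two-finger parallel gripper is mounted at the origin on the work surface. World frame = base frame: x ahead of the robot, y to its left, z up, the work surface at z = 0. Lengths are in m, angles in rad, forces in N, time in s.
With the tool pointing down it reaches from about 0.35 to 0.775 m from the base axis. Payload 5.5 kg.
Tool frame: the origin (TCP) lies on the centre line of the jaws, within the pads' length; the fingertips stand 25 mm ahead of it and the grasp point (between the pads) lies 6 mm ahead of it; z points along the fingers, y is the direction in which the jaws open and shut (so a half turn about z gives the same grasp; the last joint's range is limited). The gripper opens to 85 mm and grips with 20 to 120 N. Pads are 22 mm wide; open, the fingers measure 114 mm over their backs; the gripper's body (76 mm by 85 mm) begins 54 mm behind the grasp point. The pads swing forward as they close: fully open they stand 13 mm farther back than shut.
Start: joints at [-1.351, 0.313, 0.046, 1.304, 0, 1.431], TCP at [0.202, -0.538, 0.216] pointing down, gripper open.
Joint ranges: [-2.76, 2.76], [-0.86, 1.69], [-1.03, 1.26], [-2.2, 2.34], [-1.47, 1.5], [-3.14, 3.14]. Speed limits (rad/s): [2.57, 2.57, 3.14, 3.14, 3.14, 3.14].

### API

Orientations are given as a unit quaternion [x, y, z, w].
In Python, from rig import bot gives the robot as it stands. The module is installed in compiled form; this text tells all that it offers.
- The arm moves only by the tool jog_arm, never from a script. Its argument "plan" is a list of rows, each a list of 2 entries, a list of its own where there are three numbers: the shift along the tool's x, y, z in mm, then the turn, a rotation vector about the tool's x, y, z in rad. In form: [[[dx, dy, dz], [rx, ry, rz]], ...]. A call has 1 to 12 rows; each row shifts and turns the commanded pose from where the row before left it, along the tool's axes as they then stand; what a row does not reach is not made up. A row lasts 1/10 s, in which the tool goes at most 50 mm and 8.59 degrees, less where a joint would pass 70% of its speed; a pose out of reach is approached as far as the arm can. A call is refused whole if a number of a shift passes 50 or a number of a turn 0.15, either way. A call with a gripper value outside its range is refused whole. "hand" is the gripper's target within -1 to 1 (shut at 1, half-way at 0, fully open at -1), set as the call begins (left out, the last holds). The fingers move at their own pace and stop on an object; the grip force is fixed at half the most. Time passes only in rows, so rows that do not move let the fingers close. It gives the time, the measured TCP pose, the force and the opening at its end, in the units of the state.
- bot.get_obs(): the state, without advancing time (a new reading comes with each control period).
- bot.grab_frame(name): name is "scene" or "top"; returns a dict with "color" (384x512x3 uint8, red, green, blue), "K" (3x3 intrinsics, pixels), "distortion" ([k1, k2, p1, p2, k3] as OpenCV has them; the pictures are not rectified), "position" and "orientation" of the camera in the world. Camera axes: x right, y up, looking along -z (the intrinsics and any distortion apply to the point x, -y, -z); pixel columns grow to the right and rows downward; lengths in m; the calibration is good to about 2 mm. A picture is of the moment at which its call begins. There is no depth.
- bot.job_done(): hands the job in, once; it reports no verdict.
Trained networks look in the newest picture that a camera, given by its name, has taken for a name from the list of things; names that differ only in an ending like _2 or _b are one class to them, and where a whole thing is asked for, a point or a joint stands for the part that bears it (a point fixed in the world has none). Each returns a list of dicts, best first, with "confidence" (0 to 1); they miss things now and then, are a little off and sometimes report something else, mostly with a low value. They report only what shows in the picture. A call takes as long as a camera call. They do not tell look-alikes from the thing itself.
- bot.look_for(camera, query): "xyz" ([x, y, z] in m, in world coordinates, good to about 4 mm: the middle of the surface that is visible of it).
- bot.place_of(camera, query): "xyz" ([x, y, z] in m, in world coordinates, good to about 4 mm: a listed point, or the origin of a listed thing).
The state is a dict: "time": time; "joint_pos": joint angles; "joint_vel": joint speeds; "effort": joint torques, N m; "eef_pos": TCP position; "ee_rot": TCP orientation; "wrist_force": force on the tool from outside, world axes, zero at the start; "moment": the same for the moment, N m; "width": opening from 0.0 (shut) to 1.0 (fully open).
Only numpy, scipy, OpenCV 4.12 (cv2) and the standard library are available. Lean on these libraries where they do the work, as an engineer would, in place of code of your own. Each camera call takes 0.05 s, during which the arm holds its last target.

### The job

Set the cedar heel block flat on the plywood bed of the jig and press its flat face squarely against the sprung stop plate, with the screw hole in the middle of the block's flat face behind the hole in the plate. Push until the pointer on the plate stands between the two gauge posts, never driving the plate back to its end of travel, and finish while still holding that steady push with the robot's hand: I will drive the screw. Leave the other things on the tray where they are.

Things in the scene. Friction and masses are not known exactly. Their poses are not given: they have to be found in the camera images.
- heel: Loose cedar block, 0.09 kg, D-shaped from above: 64 long (x) x 48 wide (y) x 45 mm high, standing on the tray. Origin: middle of its underside, z up. Flat vertical face at x = +32 mm, with a small dark screw hole; flat parallel sides at y = +-24 mm from x = -8 to +32 mm; half-round end of radius 24 mm about x = -8 mm. Starts with x within 1.2 rad of world +x. The other cedar piece is larger, with a tube.
- heel_face (a point): Centre of the heel block's flat face (the screw hole), 32 mm along the block's x from its origin and 22.5 mm above its underside; axes as heel, so x points out of the flat face.
- jig: Jig fixed on the tray: plywood bed 210 (x) x 140 (y) x 15 mm, origin at the centre of its underside, top 18 mm above the work surface. +x, within 0.35 rad of world +x, is the pressing direction. The bed is clear from x = -105 mm to the stop plate's face at +20 mm. Steel posts with spring tubes behind the plate, 57 mm high; two gauge posts 12 mm high, 18 mm apart, at y = 52 to 66 mm.
- stop (a joint): Travel (m) of the aluminium stop plate along the jig's +x: 0 at rest, 0.040 at its end. Plate 8 mm thick, 88 wide, top 40 mm above the bed. Force = 4 N + 400 N/m x travel; springs back. Its pointer, a thin strip on its +y end running above the gauge posts, is between them from 0.010 to 0.026 (8 to 14.4 N), midway at 0.018 (11 N).
- stop_hole (a point): Centre of the 12 mm hole in the middle of the stop plate, in its front face (the face that the block is pressed on), 22.5 mm above the bed; moves with the plate. Axes as jig: x is the direction of pressing, y along the plate.
- tray: Fixed stainless tray 450 (x) x 780 (y) mm, origin at the centre of its underside on the work surface; its floor is 3 mm and its rim 10 mm above the work surface.
- tin: Bystander, to be left where it is. Origin at the centre of its underside. Round burgundy polish tin with a twist cap, 74 mm across, 27 mm high.
- acrylic_box: Bystander, to be left where it is. Origin at the centre of its underside. Clear acrylic box with its sliding lid closed, 80 x 55 mm, 35 mm high, brass eyelets inside.
- toe: Bystander, to be left where it is. Origin at the centre of its underside. Cedar toe half of the shoe tree, about 93 x 66 mm and 40 mm high, with a steel tube of 12 mm that runs 55 mm out of its -x end.
- brush: Bystander, to be left where it is. Origin at the centre of its underside. Welt brush lying flat, wooden handle 18 mm wide and 14 mm high, pointed nylon head towards its +x, about 177 mm long.
Things that resemble listed ones, but are neither listed nor needed, are in the scene too. What is meant by the heel is not green, and is the smaller of those in its own colour.

How it is judged:
On the way, in this order (a step that is already met when the one before it is completed fails the run):
1. the heel block is upright on the jig's bed, its flat face towards the stop plate (angle between heel's own z axis and vertical below 0.15 rad and x of stop_hole in the frame of heel above 0.028 m and x of heel_face in the frame of stop_hole between -0.09 and 0.005 m and y of heel_face in the frame of stop_hole between -0.035 and 0.035 m and z of heel_face in the frame of stop_hole between -0.006 and 0.008 m), for 0.1 s.
2. the robot presses it squarely on the plate, hole to hole, pointer between the posts (x of heel_face in the frame of stop_hole between -0.004 and 0.004 m and y of heel_face in the frame of stop_hole between -0.006 and 0.006 m and z of heel_face in the frame of stop_hole between -0.004 and 0.004 m and angle between the x axis of heel and the x axis of stop_hole, either way round below 0.12 rad and angle between heel's own z axis and vertical below 0.12 rad and value of joint stop between 0.009 and 0.027 m and contact force between heel and stop between 6.5 and 16 N and contact force between any of the fingers, the arm and heel above 1 N), for 0.3 s.
At the end, for the whole second after the job is handed in: Still pressed by the robot, at rest: block upright and square to the plate (0.12 rad), flat face on it (4 mm), screw hole within 6 mm sideways and 4 mm in height of the plate's hole; plate travel 9 to 27 mm, block on plate 6.5 to 16 N, robot touching the block (all of step 2 and linear speed of heel below 0.01 m/s and velocity of joint stop between -0.01 and 0.01 m/s); the arm keeps its last pose, push and grip.
It fails at once if the stop plate is driven to (within 4 mm of) its end of travel (value of joint stop above 0.036 m).
It fails at once if a bystander is moved more than 25 mm (distance of any of tin, acrylic_box, toe, brush from where it was at the start of the episode above 0.025 m).
It also fails if it takes over 38 s, if anything falls off the work surface, if the arm or the gripper's body presses on something with over 40 N, if the wrist force passes 120 N, or if a joint passes its speed limit or range.

## Working session

There is one attempt and no reset: what is moved stays moved. The work goes in short steps, Python scripts to look and compute and a tool call to move; the robot and the scene stay as the last step left them, time stands still between calls to the robot, and variables do not carry over. Pictures are saved under pics/ and viewed, and the job is handed in when it is done.

Besides the shell and the picture viewer there is one more tool, called by a JSON object that holds its "name" and its "arguments". jog_arm: Moves the arm, as the interface text tells. Its arguments: {"type":"object","properties":{"plan":{"type":"array","items":{"type":"array"}},"hand":{"type":"number"}},"required":["plan"]}

```bash
mkdir -p pics
cat > h.py <<'E'
import numpy as np, cv2
from scipy.spatial.transform import Rotation as R
from rig import bot
def snap(n,f):
    o=bot.grab_frame(n); cv2.imwrite('pics/'+f,cv2.cvtColor(o['color'],cv2.COLOR_RGB2BGR)); return o
def proj(o,P):
    P=np.atleast_2d(P); c=R.from_quat(o['orientation']).inv().apply(P-np.array(o['position']))
    c=c*[1,-1,-1]
    return cv2.projectPoints(c.reshape(-1,1,3).astype(float),np.zeros(3),np.zeros(3),np.array(o['K'],float),np.array(o['distortion'],float))[0].reshape(-1,2)
def unproj(o,px,z):
    u=cv2.undistortPoints(np.array(px,float).reshape(-1,1,2),np.array(o['K'],float),np.array(o['distortion'],float)).reshape(-1,2)
    d=R.from_quat(o['orientation']).apply(np.c_[u[:,0],-u[:,1],-np.ones(len(u))]); p=np.array(o['position'])
    return p+d*((z-p[2])/d[:,2])[:,None]
E
python3 - <<'E'
from h import *
for n in('top','scene'):
    o=snap(n,n+'0.png'); print(n,np.round(o['position'],3),np.round(o['orientation'],3))
    for q in('heel','heel_face','jig','stop_hole','toe','tin','acrylic_box','brush'):
        for d in bot.place_of(n,q)[:4]:
            print(q,np.round(d['xyz'],3),round(d['confidence'],2),proj(o,d['xyz']).round())
print(bot.get_obs())
E
```

```text
top [0.42  0.012 0.864] [-0.032  0.036  0.712 -0.7  ]
heel [ 0.25   0.246 -0.004] 0.86 [[158. 304.]]
heel [ 0.444  0.228 -0.001] 0.83 [[165. 220.]]
heel [ 0.516  0.31  -0.002] 0.57 [[131. 190.]]
heel_face [0.488 0.326 0.031] 0.98 [[119. 201.]]
heel_face [0.23  0.204 0.034] 0.97 [[172. 317.]]
heel_face [0.481 0.232 0.028] 0.78 [[160. 203.]]
jig [ 0.515 -0.005  0.001] 0.84 [[264. 188.]]
jig [ 0.535 -0.011  0.039] 0.45 [[267. 177.]]
stop_hole [ 0.532 -0.01   0.042] 0.78 [[266. 178.]]
toe [ 0.67  -0.271  0.003] 0.73 [[373. 122.]]
tin [ 0.503 -0.295 -0.001] 0.61 [[386. 191.]]
brush [0.75  0.047 0.003] 0.66 [[240.  92.]]
scene [ 1.236 -0.255  0.627] [0.375 0.257 0.525 0.719]
heel [0.449 0.229 0.003] 0.89 [[328. 183.]]
heel [0.253 0.242 0.001] 0.62 [[304. 148.]]
heel [0.514 0.31  0.003] 0.58 [[366. 191.]]
heel_face [0.488 0.327 0.023] 0.83 [[367. 179.]]
heel_face [0.477 0.229 0.031] 0.7 [[334. 180.]]
heel_face [0.228 0.204 0.03 ] 0.56 [[290. 138.]]
heel_face [0.64  0.225 0.004] 0.19 [[362. 226.]]
jig [ 0.515 -0.004  0.004] 0.87 [[255. 212.]]
stop_hole [ 0.53  -0.006  0.041] 0.61 [[257. 204.
[... 283 characters left out ...]

{'time': 0.9, 'joint_pos': array([-1.35059611e+00,  3.13209910e-01,  4.61370673e-02,  1.30360166e+00,
       -1.22031563e-05,  1.43122702e+00]), 'joint_vel': array([-7.01046051e-05,  1.81226618e-04, -3.86694576e-04, -2.22884863e-03,
       -2.52791814e-04, -1.11547422e-03]), 'effort': array([-3.51794574e-05, -4.80447149e+01,  2.98814553e+01, -1.59149647e-05,
       -2.74231053e-05,  1.64371151e-06]), 'eef_pos': array([ 0.20245063, -0.53824446,  0.21643273]), 'ee_rot': array([ 9.83864316e-01,  1.78916192e-01, -3.64152092e-06,  6.11101522e-05]), 'wrist_force': array([ 0.37373914,  0.11034604, -0.81306872]), 'moment': array([ 0.00259221,  0.00174842, -0.0238278 ]), 'width': 1.0000068934594268}
```

View pics/top0.png

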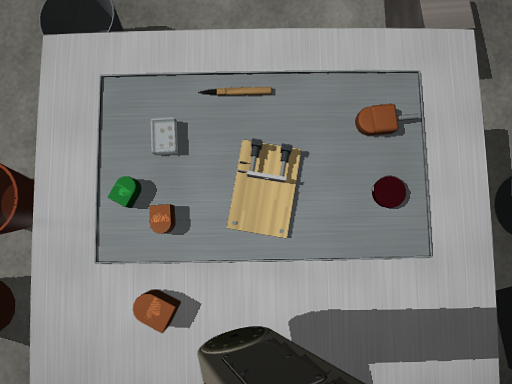

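View pics/scene0.png

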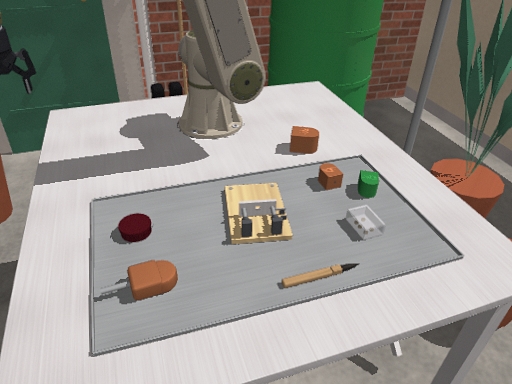

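Run:
```python
import cv2
a=cv2.imread('pics/top0.png')[140:340,90:310]
cv2.imwrite('pics/c0.png',cv2.resize(a,(660,600),interpolation=cv2.INTER_CUBIC))
```

```text
(no output)
```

View pics/c0.png

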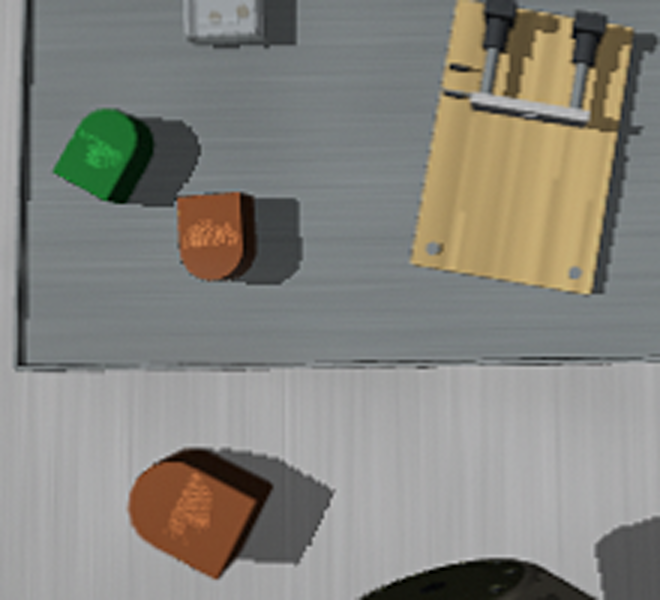

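Candidates are the small brown D on the tray at (162,218), the big brown D off the tray at (155,310), the green D at (124,191), and the toe at (378,120). I choose (162,218): it is cedar, the smaller of its colour, and on the tray, and the crop shows its flat face towards the image top (+x). Next I fit the heel and jig poses.

```bash
cat > fit.py <<'E'
from h import *
from scipy.optimize import minimize
def T(p,pts):
    c,s=np.cos(p[2]),np.sin(p[2]); pts=np.asarray(pts,float)
    return np.c_[p[0]+c*pts[:,0]-s*pts[:,1],p[1]+s*pts[:,0]+c*pts[:,1],pts[:,2]]
a=np.linspace(np.pi/2,1.5*np.pi,25)
D=np.r_[[[.032,-.024],[.032,.024]],np.c_[-.008+.024*np.cos(a),.024*np.sin(a)]]
def prism(xy,z0,z1): return np.r_[np.c_[xy,np.full(len(xy),z0)],np.c_[xy,np.full(len(xy),z1)]]
B=np.array([[-.105,-.07],[.105,-.07],[.105,.07],[-.105,.07]])
def sil(o,p,M,S=8):
    q=proj(o,T(p,M)); h=cv2.convexHull(q.astype(np.float32))
    im=np.zeros((384*S//2,512*S//2),np.uint8)
    cv2.fillPoly(im,[np.round((h+.5)*S/2*16-8).astype(np.int32)],255,shift=4)
    return cv2.resize(im,(512,384),interpolation=cv2.INTER_AREA)/255.
def fit(obs,M,p0):
    def f(p): return sum(np.abs(sil(o,p,M)-m)[w].sum() for o,m,w in obs)
    s=np.array([[0,0,0],[.006,0,0],[0,.006,0],[0,0,.1]])
    best=None
    for k in(1,.4,-.3):
        r=minimize(f,p0,method='Nelder-Mead',options=dict(initial_simplex=p0+s*k,xatol=1e-5,fatol=.01)); p0=r.x
    return r.x,r.fun
def win(c,r):
    w=np.zeros((384,512),bool); w[int(c[1])-r:int(c[1])+r,int(c[0])-r:int(c[0])+r]=1; return w
def brown(o):
    h=cv2.cvtColor(o['color'],cv2.COLOR_RGB2HSV); return ((h[...,1]>120)&((h[...,0]<16)|(h[...,0]>174))).astype(float)
E
python3 - <<'E'
from fit import *
ot=snap('top','t1.png'); os_=snap('scene','s1.png')
p0=np.array([.447,.229,0.02]); M=prism(D,.003,.048)
ob=[(o,brown(o),win(proj(o,[.447,.229,.025])[0],24 if n==0 else 17)) for n,o in enumerate((ot,os_))]
for l in([ob[0]],[ob[1]],ob): print('heel',*fit(l,M,p0),[x[1][x[2]].sum() for x in l])
# jig bed top view
hsv=cv2.cvtColor(ot['color'],cv2.COLOR_RGB2HSV)
m=((hsv[...,0]>10)&(hsv[...,0]<30)&(hsv[...,1]>50)).astype(np.uint8); m=cv2.morphologyEx(m,cv2.MORPH_CLOSE,np.ones((5,5)))
w=win(proj(ot,[.515,-.005,.01])[0],62); 
w[:172]=0
pj,e=fit([(ot,m.astype(float),w)],prism(B,.003,.018),np.array([.515,-.005,-.18])); print('jig',pj,e)
# overlay
im=cv2.resize(ot['color'][...,::-1],None,fx=4,fy=4,interpolation=cv2.INTER_CUBIC)
ph,_=fit(ob,M,p0)
for q in(proj(ot,T(ph,np.c_[D,np.full(len(D),.048)])),proj(ot,T(pj,np.c_[B,np.full(4,.018)])),proj(ot,T(pj,[[.02,-.044,.058],[.02,.044,.058],[.028,.044,.058],[.028,-.044,.058]]))):
    cv2.polylines(im,[np.round((q+.5)*4).astype(int)],True,(255,0,255),1)
cv2.imwrite('pics/ov.png',im[500:1000,420:1220])
print(T(pj,[[.02,0,.0405]]))
im=cv2.resize(os_['color'][...,::-1],None,fx=4,fy=4,interpolation=cv2.INTER_CUBIC)
for q in(proj(os_,T(ph,np.c_[D,np.full(len(D),.048)])),proj(os_,T(pj,np.c_[B,np.full(4,.018)])),proj(os_,T(pj,[[.02,-.044,.058],[.02,.044,.058],[.028,.044,.058],[.028,-.044,.058]]))):
    cv2.polylines(im,[np.round((q+.5)*4).astype(int)],True,(255,0,255),1)
cv2.imwrite('pics/ovs.png',im[600:1000,840:1520])
E
```

```text
heel [0.44664094 0.22774753 0.03059812] 78.96862745098039 [np.float64(630.0)]
heel [ 0.44493073  0.23018974 -0.1178697 ] 57.5843137254902 [np.float64(484.0)]
heel [ 0.44624066  0.22870697 -0.00882611] 148.76470588235296 [np.float64(630.0), np.float64(484.0)]
jig [ 0.51385603 -0.00523604 -0.18421042] 262.58039215686273
[[ 0.53351766 -0.00889945  0.0405    ]]
```

View pics/ov.png

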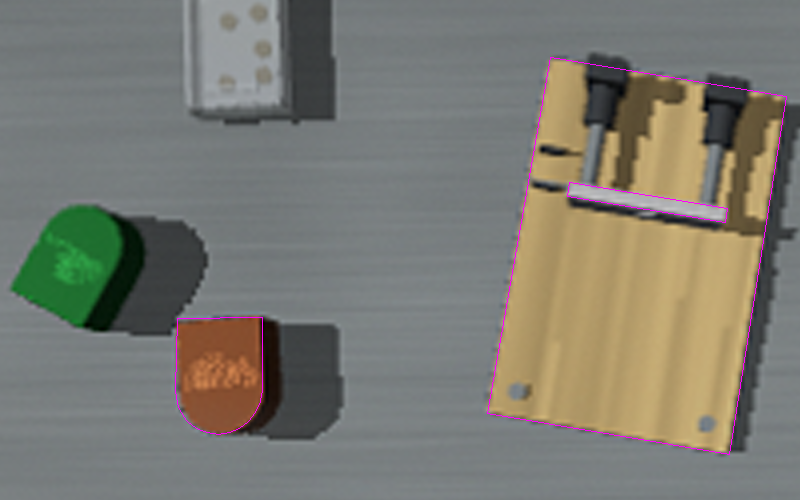

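View pics/ovs.png

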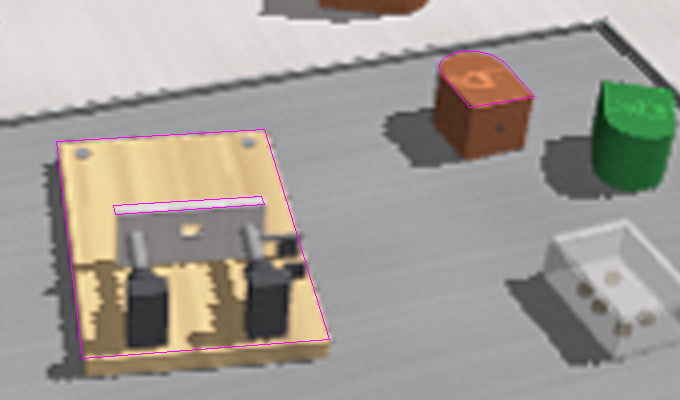

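```bash
cat > plan.py <<'E'
from h import *
def plan(targets):
    """targets: list of (x,y,z,yaw,nrows); tool down"""
    o=bot.get_obs(); p=np.array(o['eef_pos']); q=R.from_quat(o['ee_rot']); rows=[]
    for x,y,z,yaw,n in targets:
        c,s=np.cos(yaw),np.sin(yaw); Rt=R.from_matrix(np.array([[c,s,0],[s,-c,0],[0,0,-1]])); P=np.array([x,y,z])
        for k in range(n,0,-1):
            d=np.round(q.inv().apply((P-p)/k)*1000,1); r=np.round((q.inv()*Rt).as_rotvec()/k,3)
            rows.append([d.tolist(),r.tolist()]); p=p+q.apply(d/1000); q=q*R.from_rotvec(r)
    print('yaw',np.arctan2(*q.apply([1,0,0])[[1,0]]),p); print(len(rows),str(rows).replace(' ',''))
E
python3 - <<'E'
from plan import *
plan([(.42,-.38,.2,.02,6),(.45,.229,.15,.02,14),(.452,.229,.036,.02,4)])
E
```

```text
yaw 0.01976234252365774 [0.45200055 0.22900133 0.03604135]
24 [[[43.2,-11.9,2.7],[0.0,0.0,0.057]],[[42.5,-14.4,2.7],[0.0,0.0,0.057]],[[41.6,-16.8,2.7],[0.0,0.0,0.056]],[[40.6,-19.0,2.8],[0.0,0.0,0.057]],[[39.4,-21.3,2.7],[0.0,0.0,0.056]],[[38.2,-23.5,2.8],[0.0,0.0,0.057]],[[3.0,-43.5,3.6],[0.0,0.0,-0.0]],[[3.0,-43.4,3.6],[0.0,0.0,-0.0]],[[3.0,-43.5,3.6],[0.0,0.0,-0.0]],[[3.0,-43.4,3.6],[0.0,0.0,-0.0]],[[3.0,-43.5,3.6],[0.0,0.0,-0.0]],[[3.0,-43.4,3.5],[0.0,0.0,-0.0]],[[3.0,-43.5,3.6],[0.0,0.0,-0.0]],[[3.0,-43.4,3.5],[0.0,0.0,-0.0]],[[3.0,-43.5,3.6],[0.0,0.0,-0.0]],[[3.0,-43.4,3.5],[0.0,0.0,-0.0]],[[3.0,-43.5,3.6],[0.0,0.0,-0.0]],[[3.0,-43.4,3.5],[0.0,0.0,-0.0]],[[3.0,-43.5,3.6],[0.0,0.0,-0.0]],[[3.0,-43.4,3.5],[0.0,0.0,-0.0]],[[0.5,0.0,28.5],[0.0,0.0,-0.0]],[[0.5,0.0,28.5],[0.0,0.0,-0.0]],[[0.5,0.0,28.5],[0.0,0.0,-0.0]],[[0.5,0.0,28.5],[0.0,0.0,-0.0]]]
```

{"name": "jog_arm", "arguments": {"plan": [[[43, -12, 3], [0, 0, 0.057]], [[42.5, -14.5, 3], [0, 0, 0.057]], [[41.5, -17, 3], [0, 0, 0.057]], [[40.5, -19, 3], [0, 0, 0.057]], [[39.5, -21, 3], [0, 0, 0.057]], [[38, -23.5, 2], [0, 0, 0.056]], [[3, -43.5, 3], [0, 0, 0]], [[3, -43.5, 3], [0, 0, 0]], [[3, -43.5, 3], [0, 0, 0]], [[3, -43.5, 3], [0, 0, 0]], [[3, -43.5, 3], [0, 0, 0]], [[3, -43.5, 3], [0, 0, 0]]], "hand": -1}}

```text
time: 2.2
eef_pos: [0.4326, -0.1173, 0.1815]
ee_rot: [1.0, 0.009, 0.0, 0.0]
wrist_force: [0.9, 0.2, -0.5]
width: 1.0
```

{"name": "jog_arm", "arguments": {"plan": [[[3, -43.5, 3], [0, 0, 0]], [[3, -43.5, 3], [0, 0, 0]], [[3, -43.5, 3], [0, 0, 0]], [[3, -43.5, 3], [0, 0, 0]], [[3, -43.5, 3], [0, 0, 0]], [[3, -43.5, 3], [0, 0, 0]], [[3, -43.5, 3], [0, 0, 0]], [[3, -43.5, 3], [0, 0, 0]], [[0, 0, 0], [0, 0, 0]], [[0, 0, 0], [0, 0, 0]]]}}

```text
time: 3.2
eef_pos: [0.4511, 0.1534, 0.1605]
ee_rot: [0.998, 0.06, -0.002, -0.03]
wrist_force: [0.4, -0.4, -0.5]
width: 1.0
```

Run:
```python
from plan import *
print(bot.get_obs()['wrist_force'],bot.get_obs()['time'])
plan([(.452,.229,.036,.02,5)])
snap('top','t2.png');snap('scene','s2.png')
```

```text
[ 0.43990225 -0.35719724 -0.52020521] 3.2
yaw 0.02009907046009146 [0.45204589 0.22904072 0.03604657]
5 [[[2.0,-13.5,25.8],[-0.012,0.001,0.02]],[[1.7,-13.8,25.6],[-0.012,0.001,0.02]],[[1.4,-14.1,25.4],[-0.012,0.001,0.02]],[[1.1,-14.5,25.3],[-0.012,0.001,0.02]],[[0.8,-14.8,25.0],[-0.013,0.0,0.019]]]
```

View pics/s2.png

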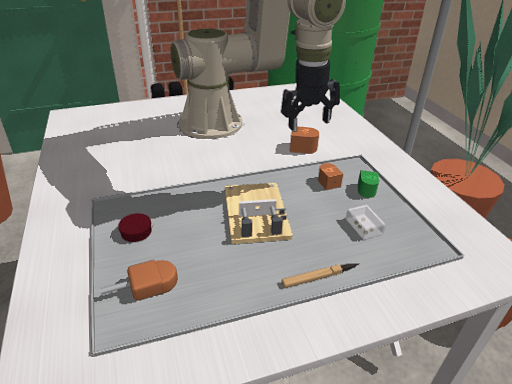

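Run:
```python
from plan import *
o=bot.get_obs(); print(o['joint_pos'].round(3),o['eef_pos'],o['ee_rot'],o['joint_vel'].round(3))
```

```text
[ 0.117  0.144 -0.313  1.115  0.061  3.141] [0.45118119 0.15287813 0.16057451] [ 0.997799    0.05892196 -0.0022578  -0.03033575] [-0.006 -0.002  0.     0.     0.001 -0.001]
```

View pics/t2.png

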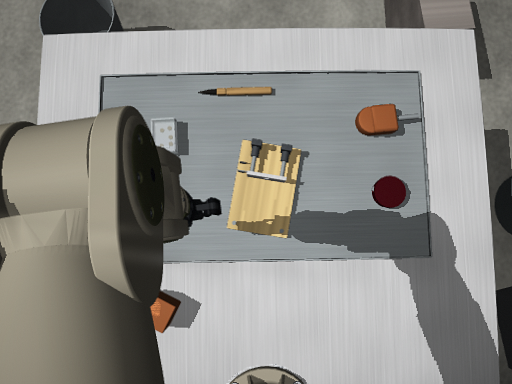

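Run:
```python
from plan import *
plan([(.452,.229,.15,.02+np.pi,22),(.452,.229,.036,.02+np.pi,5)])
```

```text
yaw -3.121813683354247 [0.45196406 0.22899407 0.03597114]
27 [[[0.4,-3.4,0.7],[-0.0,-0.004,-0.138]],[[0.9,-3.3,0.7],[-0.0,-0.004,-0.138]],[[1.4,-3.1,0.7],[-0.0,-0.004,-0.138]],[[1.8,-2.9,0.7],[-0.0,-0.004,-0.138]],[[2.2,-2.7,0.7],[-0.0,-0.004,-0.138]],[[2.5,-2.3,0.7],[-0.0,-0.004,-0.138]],[[2.8,-2.0,0.6],[-0.0,-0.004,-0.138]],[[3.1,-1.6,0.6],[-0.0,-0.004,-0.138]],[[3.2,-1.1,0.6],[-0.0,-0.004,-0.138]],[[3.4,-0.7,0.6],[-0.0,-0.004,-0.138]],[[3.4,-0.2,0.6],[-0.0,-0.004,-0.139]],[[3.4,0.3,0.6],[-0.0,-0.004,-0.138]],[[3.4,0.8,0.6],[-0.0,-0.005,-0.139]],[[3.2,1.2,0.5],[-0.0,-0.004,-0.138]],[[3.0,1.7,0.5],[-0.0,-0.005,-0.139]],[[2.8,2.1,0.5],[-0.0,-0.005,-0.138]],[[2.5,2.4,0.5],[-0.0,-0.004,-0.139]],[[2.1,2.7,0.5],[-0.0,-0.005,-0.138]],[[1.7,3.0,0.5],[-0.0,-0.004,-0.139]],[[1.3,3.2,0.5],[-0.0,-0.005,-0.138]],[[0.9,3.4,0.5],[-0.0,-0.004,-0.139]],[[0.4,3.4,0.5],[-0.001,-0.005,-0.138]],[[-0.0,0.0,22.8],[0.0,0.0,-0.0]],[[-0.0,0.0,22.8],[0.0,0.0,-0.0]],[[-0.0,0.0,22.8],[0.0,0.0,-0.0]],[[-0.0,0.0,22.8],[0.0,0.0,-0.0]],[[-0.0,0.0,22.8],[0.0,0.0,-0.0]]]
```

{"name": "jog_arm", "arguments": {"plan": [[[0.4, -3.4, 0.7], [0, -0.004, -0.138]], [[0.9, -3.3, 0.7], [0, -0.004, -0.138]], [[1.4, -3.1, 0.7], [0, -0.004, -0.138]], [[1.8, -2.9, 0.7], [0, -0.004, -0.138]], [[2.2, -2.7, 0.7], [0, -0.004, -0.138]], [[2.5, -2.3, 0.7], [0, -0.004, -0.138]], [[2.8, -2.0, 0.6], [0, -0.004, -0.138]], [[3.1, -1.6, 0.6], [0, -0.004, -0.138]], [[3.2, -1.1, 0.6], [0, -0.004, -0.138]], [[3.4, -0.7, 0.6], [0, -0.004, -0.138]], [[3.4, -0.2, 0.6], [0, -0.004, -0.139]], [[3.4, 0.3, 0.6], [0, -0.004, -0.138]]]}}

```text
time: 4.5
eef_pos: [0.4518, 0.1942, 0.1549]
ee_rot: [0.629, 0.777, -0.0, -0.021]
wrist_force: [0.2, -0.2, -0.6]
width: 1.004
```

Run:
```python
from plan import *
plan([(.452,.229,.13,.02+np.pi,10)])
```

```text
yaw -3.1219212019028717 [0.45204501 0.22902101 0.13002114]
10 [[[3.3,0.8,2.6],[-0.0,-0.005,-0.138]],[[3.2,1.3,2.6],[-0.0,-0.004,-0.138]],[[3.0,1.7,2.5],[-0.0,-0.005,-0.138]],[[2.8,2.1,2.5],[-0.0,-0.004,-0.138]],[[2.4,2.4,2.5],[-0.0,-0.005,-0.138]],[[2.1,2.8,2.5],[-0.0,-0.004,-0.138]],[[1.7,3.0,2.5],[-0.0,-0.005,-0.138]],[[1.3,3.2,2.5],[-0.0,-0.004,-0.138]],[[0.9,3.4,2.5],[-0.0,-0.005,-0.138]],[[0.3,3.5,2.5],[-0.0,-0.004,-0.138]]]
```

{"name": "jog_arm", "arguments": {"plan": [[[3.3, 0.8, 2.5], [0, -0.005, -0.138]], [[3.2, 1.3, 2.5], [0, -0.004, -0.138]], [[3.0, 1.7, 2.5], [0, -0.005, -0.138]], [[2.8, 2.1, 2.5], [0, -0.004, -0.138]], [[2.4, 2.4, 2.5], [0, -0.005, -0.138]], [[2.1, 2.8, 2.5], [0, -0.004, -0.138]], [[1.7, 3.0, 2.5], [0, -0.005, -0.138]], [[1.3, 3.2, 2.5], [0, -0.004, -0.138]], [[0.9, 3.4, 2.5], [0, -0.005, -0.138]], [[0.3, 3.5, 2.5], [0, -0.004, -0.138]], [[0, 0, 0], [0, 0, 0]]]}}

```text
time: 5.6
eef_pos: [0.4519, 0.2292, 0.1299]
ee_rot: [-0.008, 1.0, -0.0, -0.001]
wrist_force: [0.4, 0.0, 0.6]
width: 0.999
```

Run:
```python
from plan import *
plan([(.452,.229,.036,.02+np.pi,5)])
snap('scene','s3.png')
import cv2
a=cv2.imread('pics/s3.png')[60:260,240:440]; cv2.imwrite('pics/c3.png',cv2.resize(a,(600,600),interpolation=cv2.INTER_CUBIC))
```

```text
yaw -3.1214618889801575 [0.45198252 0.22899043 0.03603958]
5 [[[-0.0,-0.0,18.8],[-0.0,-0.0,-0.001]],[[-0.1,-0.0,18.8],[-0.0,-0.0,-0.001]],[[-0.0,-0.1,18.8],[-0.0,-0.0,-0.001]],[[-0.1,-0.0,18.8],[-0.0,-0.001,-0.001]],[[-0.0,-0.1,18.7],[-0.0,-0.0,-0.001]]]
```

View pics/c3.png

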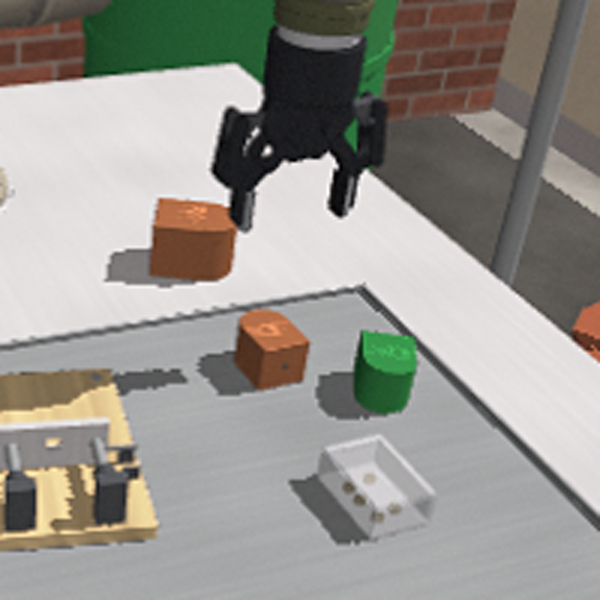

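The crop shows the jaws straddling the heel block, clear of the green one at crop (385,370). Descend and grip.

{"name": "jog_arm", "arguments": {"plan": [[[0, 0, 19], [0, 0, 0]], [[0, 0, 19], [0, 0, 0]], [[0, 0, 19], [0, 0, 0]], [[0, 0, 19], [0, 0, 0]], [[0, 0, 18], [0, 0, 0]], [[0, 0, 0], [0, 0, 0]]]}}

```text
time: 6.25
eef_pos: [0.4502, 0.2286, 0.0341]
ee_rot: [-0.006, 1.0, -0.001, -0.002]
wrist_force: [-1.5, 0.3, 0.3]
width: 1.004
```

{"name": "jog_arm", "arguments": {"plan": [[[0, 0, 0], [0, 0, 0]], [[0, 0, 0], [0, 0, 0]], [[0, 0, 0], [0, 0, 0]], [[0, 0, 0], [0, 0, 0]], [[0, 0, 0], [0, 0, 0]], [[0, 0, 0], [0, 0, 0]], [[0, 0, 0], [0, 0, 0]], [[0, 0, 0], [0, 0, 0]]], "hand": 1}}

```text
time: 7.05
eef_pos: [0.4519, 0.2298, 0.0361]
ee_rot: [-0.008, 1.0, -0.0, -0.0]
wrist_force: [0.7, 0.1, -0.3]
width: 0.001
```

Run:
```python
from plan import *
snap('scene','s4.png');snap('top','t4.png'); print(bot.get_obs()['width'],bot.get_obs()['joint_pos'])
import cv2
a=cv2.imread('pics/s4.png')[60:260,240:440]; cv2.imwrite('pics/c4.png',cv2.resize(a,(600,600),interpolation=cv2.INTER_CUBIC))
```

```text
-4.2075764059012985e-05 [ 3.11846632e-01  3.15166739e-01 -4.23302444e-01  8.33227284e-01
  2.40256197e-04  2.96210704e-01]
```

View pics/c4.png

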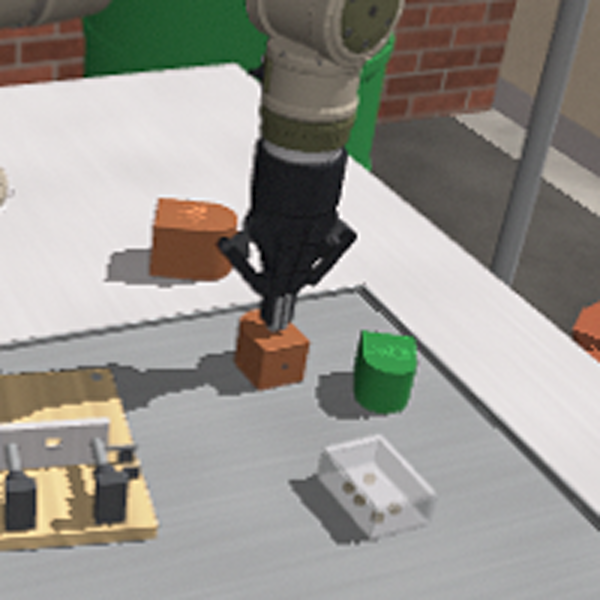

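View pics/t4.png

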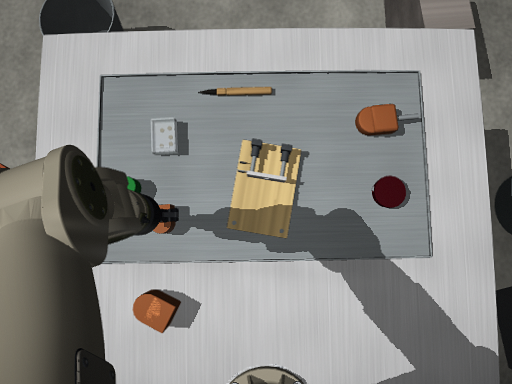

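Run:
```python
from plan import *
o=bot.grab_frame('scene')
for z in (.011,.036,.048,.06,.09): print(z,(proj(o,[.452,.2295,z])[0]-[240,60])*3)
for y in (.1865,.2715): print(y,[((proj(o,[.452,y,z])[0]-[240,60])*3).round() for z in (.09,.105,.118,.13,.16)])
o=bot.grab_frame('top')
for z in (.011,.036,.048,.06,.09): print(z,proj(o,[.452,.2295,z])[0])
a=o['color'][170:260,100:220,::-1]; cv2.imwrite('pics/c5.png',cv2.resize(a,(720,540),interpolation=cv2.INTER_CUBIC))
```

```text
0.011 [266.84172314 362.31606174]
0.036 [270.38550897 339.60219387]
0.048 [272.11691757 328.48163354]
0.06 [273.86841888 317.21648033]
0.09 [278.3369367  288.40487812]
0.1865 [array([234., 296.]), array([236., 281.]), array([238., 268.]), array([239., 255.]), array([243., 224.])]
0.2715 [array([320., 282.]), array([323., 267.]), array([325., 254.]), array([328., 242.]), array([333., 211.])]
0.011 [163.02464411 216.32613672]
0.036 [160.21171394 215.95370568]
0.048 [158.80118056 215.76685181]
0.06 [157.34917795 215.57443479]
0.09 [153.52534851 215.06736801]
```

View pics/c5.png

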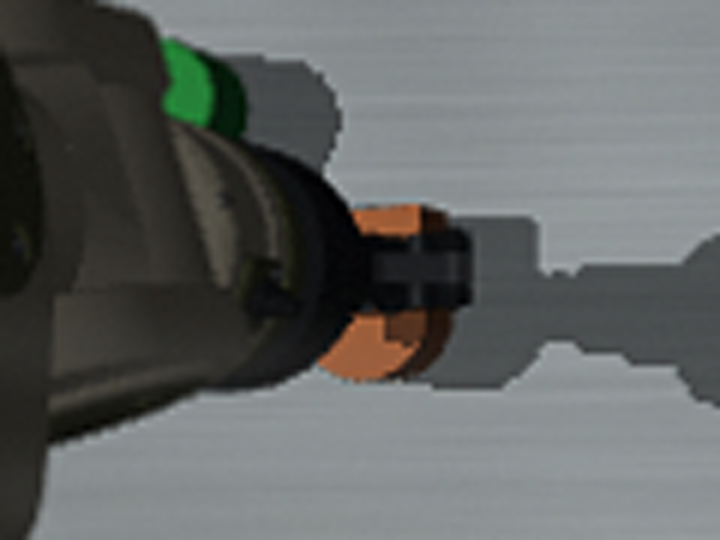

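The jaws closed fully on nothing. In both views the shut tips sit just above the block's top, at crop (280,325). The true fingertips are about 38 mm higher than the reported pose implies: both the open and shut fits put the tips at z ≈ TCP + 14 mm when shut. I'll open, go lower, and check with a picture before closing.

{"name": "jog_arm", "arguments": {"plan": [[[0, 0, -5], [0, 0, 0]], [[0, 0, -5], [0, 0, 0]], [[0, 0, 0], [0, 0, 0]], [[0, 0, 0], [0, 0, 0]], [[0, 0, 0], [0, 0, 0]], [[0, 0, 0], [0, 0, 0]], [[0, 0, 0], [0, 0, 0]], [[0, 0, 8], [0, 0, 0]], [[0, 0, 8], [0, 0, 0]], [[0, 0, 8], [0, 0, 0]], [[0, 0, 8], [0, 0, 0]]], "hand": -1}}

```text
time: 8.35
eef_pos: [0.4515, 0.2297, 0.013]
ee_rot: [-0.008, 1.0, -0.0, -0.001]
wrist_force: [0.3, -0.1, 0.6]
width: 0.997
```

Run:
```python
from plan import *
o=snap('scene','s6.png'); print(bot.get_obs()['eef_pos'],bot.get_obs()['wrist_force'])
for y in (.187,.272): print(y,[((proj(o,[.452,y,z])[0]-[270,90])*6).round() for z in (.0,.02,.04,.06)])
a=o['color'][90:190,270:390,::-1]; cv2.imwrite('pics/c6.png',cv2.resize(a,(720,600),interpolation=cv2.INTER_CUBIC))
```

```text
[0.45065378 0.22939693 0.01180614] [-0.02876998  0.42041222 -0.99223799]
0.187 [array([267., 580.]), array([272., 543.]), array([277., 507.]), array([282., 469.])]
0.272 [array([432., 549.]), array([439., 514.]), array([445., 477.]), array([452., 440.])]
```

View pics/c6.png

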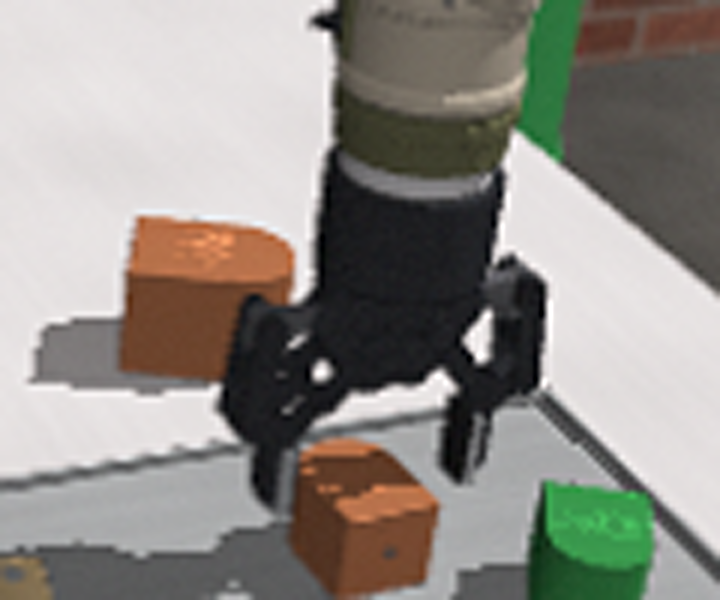

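Open tips now straddle the block at z≈0.037 (crop left (280,515), right (460,480)). I go down 17 mm more and close.

{"name": "jog_arm", "arguments": {"plan": [[[0, 0, 8], [0, 0, 0]], [[0, 0, 9], [0, 0, 0]], [[0, 0, 0], [0, 0, 0]]]}}

```text
time: 8.7
eef_pos: [0.4508, 0.2295, -0.0043]
ee_rot: [-0.008, 1.0, -0.0, -0.001]
wrist_force: [-0.1, -0.2, 0.2]
width: 1.001
```

{"name": "jog_arm", "arguments": {"plan": [[[0, 0, 0], [0, 0, 0]], [[0, 0, 0], [0, 0, 0]], [[0, 0, 0], [0, 0, 0]], [[0, 0, 0], [0, 0, 0]], [[0, 0, 0], [0, 0, 0]], [[0, 0, 0], [0, 0, 0]]], "hand": 1}}

```text
time: 9.3
eef_pos: [0.4526, 0.23, -0.0022]
ee_rot: [-0.008, 1.0, 0.0, 0.0]
wrist_force: [-0.8, -0.6, 6.2]
width: 0.558
```

Run:
```python
from plan import *
o=snap('scene','s7.png'); print(bot.get_obs()['eef_pos'],bot.get_obs()['wrist_force'],bot.get_obs()['width'])
a=o['color'][90:190,270:390,::-1]; cv2.imwrite('pics/c7.png',cv2.resize(a,(720,600),interpolation=cv2.INTER_CUBIC))
```

```text
[ 0.45265306  0.23004484 -0.00223006] [ 0.1277866  -0.32327599  5.54423161] 0.5575780305518775
```

View pics/c7.png

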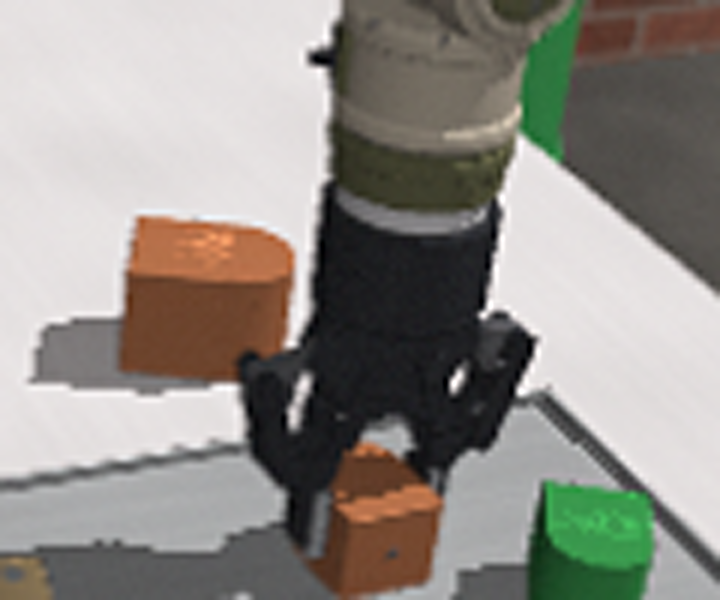

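Width 0.558 (47.4 mm) means the 48 mm block is held; the crop shows pads on both flat sides. Lift and carry.

{"name": "jog_arm", "arguments": {"plan": [[[0, 0, -10], [0, 0, 0]], [[0, 0, -20], [0, 0, 0]], [[0, 0, -20], [0, 0, 0]], [[0, 0, -10], [0, 0, 0]], [[0, 0, 0], [0, 0, 0]]]}}

```text
time: 9.85
eef_pos: [0.453, 0.2302, 0.0585]
ee_rot: [-0.008, 1.0, 0.0, 0.001]
wrist_force: [0.5, -0.2, -1.4]
width: 0.554
```

Run:
```python
from plan import *
print(bot.get_obs()['eef_pos'],bot.get_obs()['wrist_force'],bot.get_obs()['width'])
plan([(.4686,.0032,.055,np.pi-.184,9)])
```

```text
[0.45298023 0.2301786  0.05854482] [ 0.46612187 -0.17560943 -1.42868589] 0.5542892678136856
yaw 2.957275391308331 [0.46862194 0.00317901 0.05499289]
9 [[[-1.3,-25.2,0.4],[0.0,0.0,0.022]],[[-1.9,-25.2,0.4],[0.0,0.0,0.022]],[[-2.5,-25.2,0.4],[0.0,0.0,0.022]],[[-3.0,-25.1,0.4],[0.0,0.0,0.022]],[[-3.5,-25.0,0.4],[0.0,0.0,0.022]],[[-4.1,-25.0,0.3],[0.0,0.0,0.022]],[[-4.7,-24.8,0.4],[0.0,0.001,0.023]],[[-5.2,-24.8,0.3],[0.001,0.0,0.022]],[[-5.8,-24.6,0.4],[0.0,0.001,0.023]]]
```

{"name": "jog_arm", "arguments": {"plan": [[[-1.3, -25.2, 0.4], [0, 0, 0.022]], [[-1.9, -25.2, 0.4], [0, 0, 0.022]], [[-2.5, -25.2, 0.4], [0, 0, 0.022]], [[-3, -25.1, 0.4], [0, 0, 0.022]], [[-3.5, -25, 0.4], [0, 0, 0.022]], [[-4.1, -25, 0.4], [0, 0, 0.022]], [[-4.7, -24.8, 0.4], [0, 0, 0.023]], [[-5.2, -24.8, 0.4], [0, 0, 0.023]], [[-5.8, -24.6, 0.4], [0, 0, 0.023]], [[0, 0, 0], [0, 0, 0]], [[0, 0, 0], [0, 0, 0]]]}}

```text
time: 10.95
eef_pos: [0.4667, 0.0026, 0.0526]
ee_rot: [0.093, 0.996, 0.0, -0.001]
wrist_force: [-0.3, 0.5, -1.5]
width: 0.556
```

```bash
cat > view.py <<'E'
from plan import *
import sys
def crop(o,f,x0,y0,w,h,s):
    a=o['color'][y0:y0+h,x0:x0+w,::-1]; cv2.imwrite('pics/'+f,cv2.resize(a,(w*s,h*s),interpolation=cv2.INTER_CUBIC))
n=sys.argv[1]
a=snap('scene','s%s.png'%n); b=snap('top','t%s.png'%n)
crop(a,'cs%s.png'%n,200,140,120,100,6); crop(b,'ct%s.png'%n,200,120,120,130,4)
o=bot.get_obs(); print(o['time'],o['eef_pos'],o['wrist_force'],o['width'],'yaw',np.arctan2(*R.from_quat(o['ee_rot']).apply([1,0,0])[[1,0]])-np.pi)
E
python3 view.py 8
```

```text
11.05 [0.46681823 0.00341166 0.05286872] [-0.36191695  0.08795835 -1.00281193] 0.5554798927324062 yaw -0.18475467250399102
```

View pics/cs8.png

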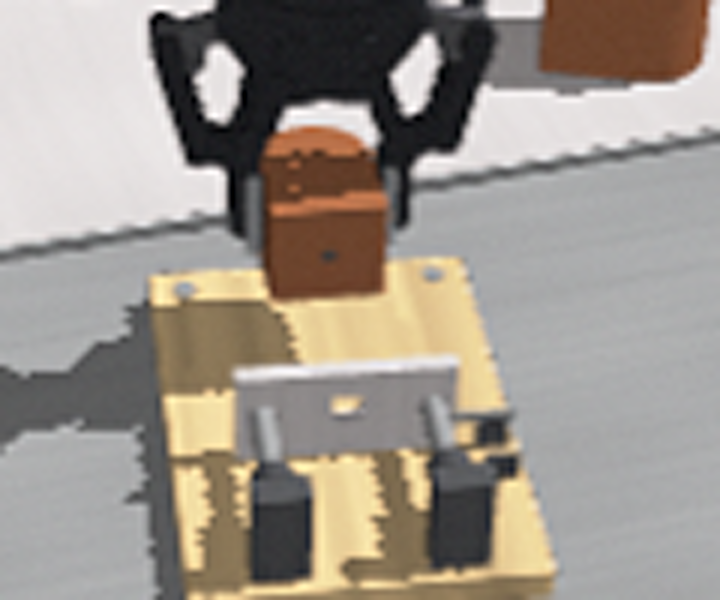

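View pics/ct8.png

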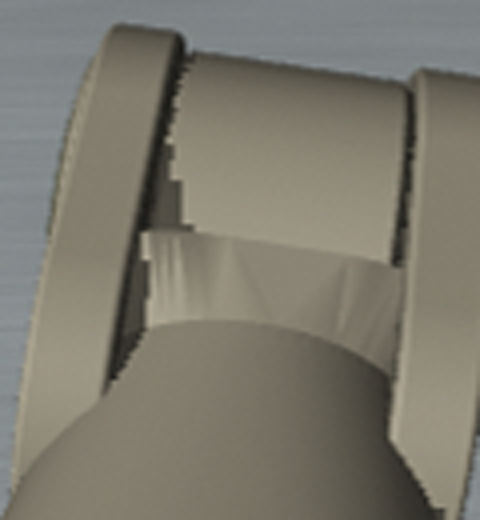

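```bash
cat > meas.py <<'E'
from fit import *
pj=np.array([.51386,-.00524,-.1842])
def onplane(o,px,jx):
    u=cv2.undistortPoints(np.array(px,float).reshape(-1,1,2),np.array(o['K'],float),np.array(o['distortion'],float)).reshape(-1,2)
    d=R.from_quat(o['orientation']).apply(np.c_[u[:,0],-u[:,1],-np.ones(len(u))]); c=np.array(o['position'])
    c0=c-np.r_[pj[:2],0]; Rz=R.from_euler('z',-pj[2]); cj=Rz.apply(c0); dj=Rz.apply(d)
    return cj+dj*((jx-cj[0])/dj[:,0])[:,None]
E
python3 - <<'E'
from meas import *
o=bot.grab_frame('scene')
full=lambda l:(np.array(l,float)-3)/6+[200,140]   # crop->px
# TCP in jig frame
e=bot.get_obs()['eef_pos']; print('TCP jig',R.from_euler('z',-pj[2]).apply(e-np.r_[pj[:2],0]))
jx=(R.from_euler('z',-pj[2]).apply(e-np.r_[pj[:2],0]))[0]+.026
print('face jx',jx); print(onplane(o,full([(268,212),(388,207),(385,293),(270,300),(328,256)]),jx).round(4))
print('plate back tl,tr,hole',onplane(o,full([(238,378),(457,365),(345,405)]),.028).round(4))
print(bot.place_of('scene','heel_face')[:2],bot.place_of('scene','stop_hole')[:1])
E
```

```text
TCP jig [-4.77142390e-02  7.85900609e-05  5.30293414e-02]
face jx -0.021714239045851274
[[-0.0217 -0.0246  0.1022]
 [-0.0217  0.0234  0.1013]
 [-0.0217  0.0236  0.0591]
 [-0.0217 -0.0236  0.0592]
 [-0.0217 -0.0002  0.0792]]
plate back tl,tr,hole [[ 0.028  -0.0417  0.0591]
 [ 0.028   0.0447  0.0583]
 [ 0.028   0.0007  0.0421]]
[{'xyz': [0.4829, 0.3259, 0.0213], 'confidence': 0.89}, {'xyz': [0.4885, -0.0031, 0.0833], 'confidence': 0.79}] [{'xyz': [0.5326, -0.004, 0.0413], 'confidence': 0.84}]
```

The heel's hole is at jig y ≈ -0.2 mm and the plate's at ≈ +0.7 mm; the block's bottom is at z ≈ 0.058. I lower onto the bed.

{"name": "jog_arm", "arguments": {"plan": [[[0, 0.5, 12], [0, 0, 0]], [[0, 0.5, 12], [0, 0, 0]], [[0, 0, 10], [0, 0, 0]], [[0, 0, 3], [0, 0, 0]], [[0, 0, 0], [0, 0, 0]], [[0, 0, 0], [0, 0, 0]]]}}

```text
time: 11.8
eef_pos: [0.4679, 0.0039, 0.0167]
ee_rot: [0.092, 0.996, -0.0, -0.0]
wrist_force: [-0.0, -0.1, -0.8]
width: 0.554
```

{"name": "jog_arm", "arguments": {"plan": [[[0, 0, 1], [0, 0, 0]], [[0, 0, 0], [0, 0, 0]]]}}

```text
time: 12.0
eef_pos: [0.468, 0.0037, 0.0158]
ee_rot: [0.093, 0.996, -0.0, -0.0]
wrist_force: [0.2, -0.7, -1.6]
width: 0.557
```

{"name": "jog_arm", "arguments": {"plan": [[[0, 0, 1], [0, 0, 0]], [[0, 0, 0], [0, 0, 0]]]}}

```text
time: 12.2
eef_pos: [0.4677, 0.0037, 0.0145]
ee_rot: [0.093, 0.996, -0.0, -0.0]
wrist_force: [0.5, -0.2, -1.3]
width: 0.559
```

{"name": "jog_arm", "arguments": {"plan": [[[0, 0, 1], [0, 0, 0]], [[0, 0, 0], [0, 0, 0]]]}}

```text
time: 12.4
eef_pos: [0.4676, 0.0038, 0.0134]
ee_rot: [0.093, 0.996, -0.0, -0.0]
wrist_force: [0.3, -0.4, -2.0]
width: 0.556
```

{"name": "jog_arm", "arguments": {"plan": [[[0, 0, 1], [0, 0, 0]], [[0, 0, 0], [0, 0, 0]]]}}

```text
time: 12.6
eef_pos: [0.4678, 0.0038, 0.0128]
ee_rot: [0.093, 0.996, -0.0, -0.0]
wrist_force: [-1.0, -0.8, 3.2]
width: 0.552
```

```bash
python3 view.py 9
```

```text
12.7 [0.4677392  0.00378891 0.01274179] [-1.69660132 -0.01102764  4.8864579 ] 0.554729513310522 yaw -0.18529620310757355
```

View pics/cs9.png

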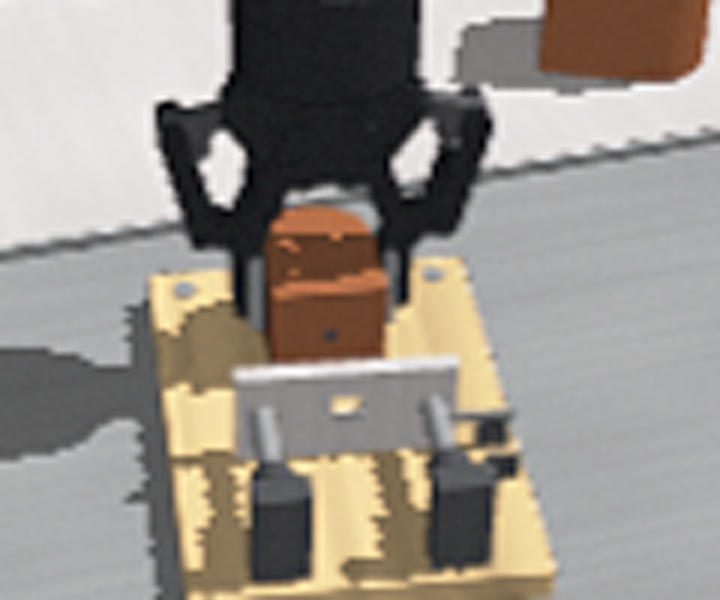

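The block sits on the bed: contact force of about 5 N at exactly the predicted height. I advance towards the plate.

{"name": "jog_arm", "arguments": {"plan": [[[-5, 0, -0.3], [0, 0, 0]], [[-8, 0, 0], [0, 0, 0]], [[-8, 0, 0], [0, 0, 0]], [[-6, 0, 0], [0, 0, 0]], [[-3, 0, 0], [0, 0, 0]], [[0, 0, 0], [0, 0, 0]]]}}

```text
time: 13.3
eef_pos: [0.4983, -0.002, 0.0128]
ee_rot: [0.093, 0.996, -0.0, 0.0]
wrist_force: [0.5, 0.1, 0.1]
width: 0.56
```

{"name": "jog_arm", "arguments": {"plan": [[[-4, 0, 0], [0, 0, 0]], [[-2, 0, 0], [0, 0, 0]], [[0, 0, 0], [0, 0, 0]]]}}

```text
time: 13.6
eef_pos: [0.5033, -0.0029, 0.0128]
ee_rot: [0.093, 0.996, -0.0, -0.0]
wrist_force: [-1.0, -0.5, 1.6]
width: 0.556
```

```bash
python3 view.py 10
```

```text
13.7 [ 0.50329784 -0.00289426  0.0127619 ] [-0.46964623 -0.5510062   1.01817622] 0.5516648027969095 yaw -0.18537568229772017
```

View pics/cs10.png

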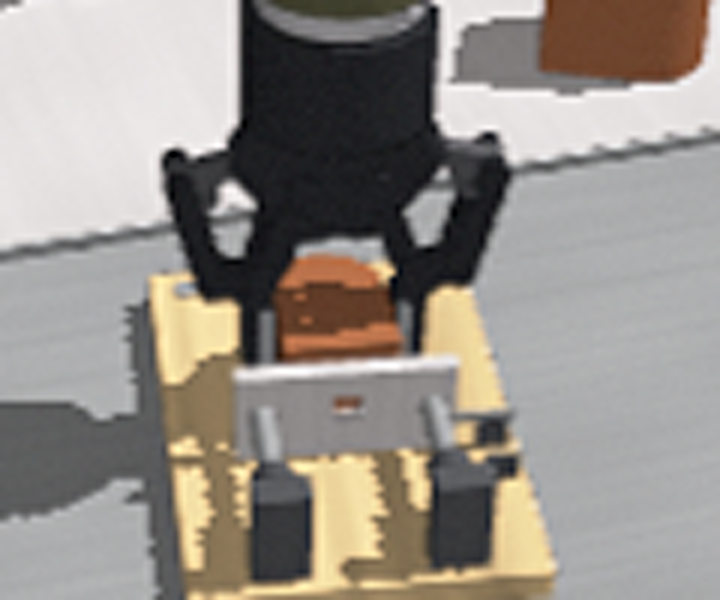

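{"name": "jog_arm", "arguments": {"plan": [[[-2, 0, 0], [0, 0, 0]], [[-2, 0, 0], [0, 0, 0]], [[0, 0, 0], [0, 0, 0]]]}}

```text
time: 14.0
eef_pos: [0.5073, -0.0036, 0.0127]
ee_rot: [0.093, 0.996, -0.0, -0.0]
wrist_force: [-1.5, 0.5, 3.0]
width: 0.554
```

{"name": "jog_arm", "arguments": {"plan": [[[-2, 0, 0], [0, 0, 0]], [[-2, 0, 0], [0, 0, 0]], [[0, 0, 0], [0, 0, 0]]]}}

```text
time: 14.3
eef_pos: [0.508, -0.0037, 0.0128]
ee_rot: [0.093, 0.996, 0.0, -0.003]
wrist_force: [-9.7, 2.2, 13.4]
width: 0.561
```

{"name": "jog_arm", "arguments": {"plan": [[[-2, 0, 0], [0, 0, 0]], [[-2, 0, 0], [0, 0, 0]], [[0, 0, 0], [0, 0, 0]]]}}

```text
time: 14.6
eef_pos: [0.5113, -0.0044, 0.0128]
ee_rot: [0.093, 0.996, 0.0, -0.003]
wrist_force: [-11.1, 1.6, 15.4]
width: 0.555
```

```bash
python3 view.py 11
```

```text
14.7 [ 0.51126427 -0.00434818  0.01280024] [-11.08514647   0.81540459  14.03850743] 0.5544214423806281 yaw -0.1853749356848433
```

View pics/cs11.png

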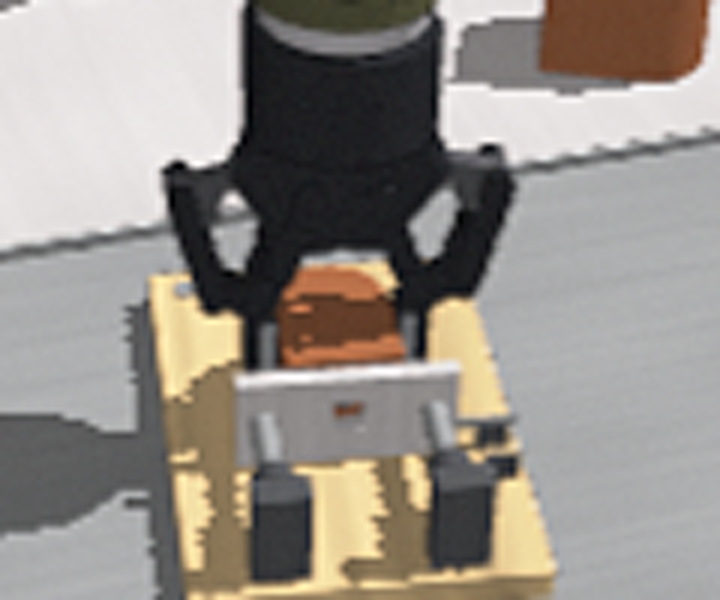

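{"name": "jog_arm", "arguments": {"plan": [[[-2, 0, -0.5], [0, 0, 0]], [[-2, 0, 0], [0, 0, 0]], [[-2, 0, 0], [0, 0, 0]], [[0, 0, 0], [0, 0, 0]]]}}

```text
time: 15.1
eef_pos: [0.5161, -0.0053, 0.0129]
ee_rot: [0.093, 0.996, 0.0, -0.004]
wrist_force: [-13.3, 2.1, 14.2]
width: 0.555
```

{"name": "jog_arm", "arguments": {"plan": [[[-2, 0, 0], [0, 0, 0]], [[-2, 0, 0], [0, 0, 0]], [[-2, 0, 0], [0, 0, 0]], [[0, 0, 0], [0, 0, 0]]]}}

```text
time: 15.5
eef_pos: [0.5208, -0.0061, 0.0129]
ee_rot: [0.093, 0.996, 0.0, -0.006]
wrist_force: [-16.7, 2.3, 18.0]
width: 0.556
```

```bash
python3 view.py 12
python3 - <<'E'
import cv2
a=cv2.imread('pics/s12.png')[195:228,235:295]; cv2.imwrite('pics/z12.png',cv2.resize(a,(780,429),interpolation=cv2.INTER_CUBIC))
E
```

```text
15.6 [ 0.52078577 -0.00613627  0.01284277] [-16.56514863   2.46868533  17.26400051] 0.5537291567743606 yaw -0.1854174854552344
```

View pics/cs12.png

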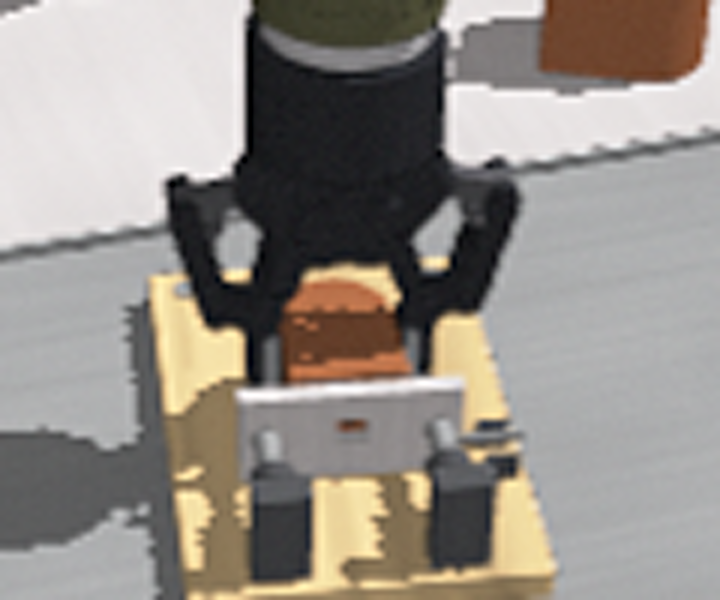

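View pics/z12.png

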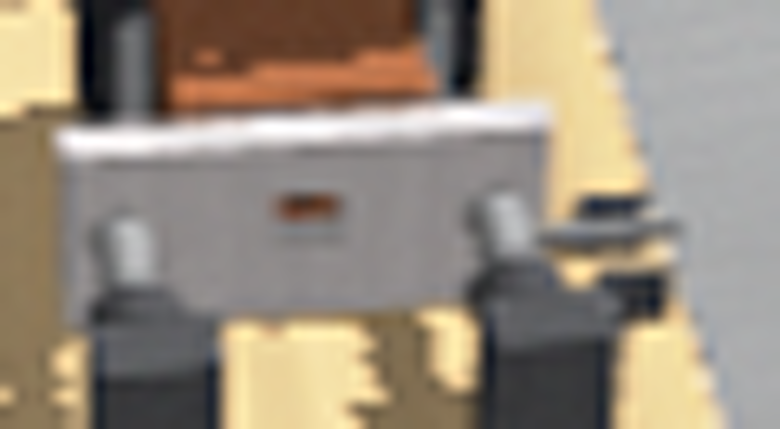

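{"name": "jog_arm", "arguments": {"plan": [[[-1, 0, -0.5], [0, 0, 0]], [[-1, 0, -0.5], [0, 0, 0]], [[-1, 0, -0.5], [0, 0, 0]], [[-1, 0, 0], [0, 0, 0]], [[0, 0, 0], [0, 0, 0]], [[0, 0, 0], [0, 0, 0]]]}}

```text
time: 16.2
eef_pos: [0.524, -0.0067, 0.013]
ee_rot: [0.093, 0.996, 0.0, -0.006]
wrist_force: [-13.0, 2.3, 8.2]
width: 0.556
```

```bash
python3 view.py 13
python3 - <<'E'
import cv2
a=cv2.imread('pics/s13.png')[190:230,235:295]; cv2.imwrite('pics/z13.png',cv2.resize(a,(780,520),interpolation=cv2.INTER_CUBIC))
from meas import *
o=bot.grab_frame('scene')
for t in(.010,.014,.018,.022,.026): print(t,((proj(o,T(pj,[[.024+t,.059,.033],[.028+t,-.044,.058],[.028+t,.044,.058],[.020+t,-.024,.063],[.02+t,.024,.063]]))+.5-[235,190])*13).round().tolist())
print(R.from_quat(bot.get_obs()['ee_rot']).apply([0,0,1]))
E
```

```text
16.3 [ 0.52395674 -0.00672834  0.01296527] [-14.39169845   1.79045514   7.89834305] 0.5561207230408741 yaw -0.18547463940319187
0.01 [[611.0, 265.0], [53.0, 209.0], [541.0, 176.0], [160.0, 152.0], [425.0, 134.0]]
0.014 [[615.0, 279.0], [56.0, 223.0], [545.0, 190.0], [163.0, 166.0], [429.0, 148.0]]
0.018 [[619.0, 292.0], [58.0, 237.0], [549.0, 204.0], [165.0, 179.0], [432.0, 161.0]]
0.022 [[623.0, 306.0], [60.0, 251.0], [553.0, 217.0], [168.0, 193.0], [436.0, 175.0]]
0.026 [[627.0, 320.0], [62.0, 265.0], [557.0, 231.0], [171.0, 207.0], [439.0, 189.0]]
[-0.01254706  0.00194904 -0.99991938]
```

View pics/z13.png

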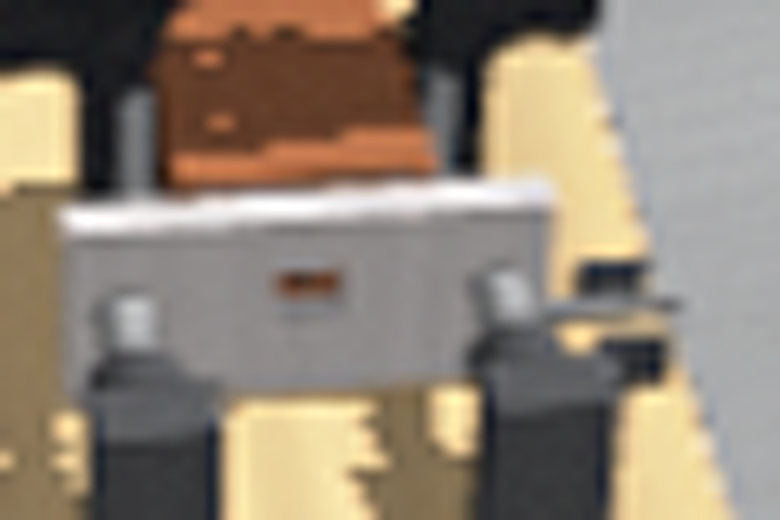

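The plate's back edge, at (65,238)–(550,206) in the crop, matches 18 mm travel. The pointer is between the posts, and the block's edges match the centred prediction. I hold to settle and recheck.

{"name": "jog_arm", "arguments": {"plan": [[[0, 0, 0], [0, 0, 0]], [[0, 0, 0], [0, 0, 0]], [[0, 0, 0], [0, 0, 0]], [[0, 0, 0], [0, 0, 0]], [[0, 0, 0], [0, 0, 0]], [[0, 0, 0], [0, 0, 0]], [[0, 0, 0], [0, 0, 0]], [[0, 0, 0], [0, 0, 0]]]}}

```text
time: 17.15
eef_pos: [0.524, -0.0068, 0.013]
ee_rot: [0.093, 0.996, 0.0, -0.006]
wrist_force: [-13.0, 2.3, 7.5]
width: 0.556
```

```bash
python3 view.py 14
python3 - <<'E'
import cv2
a=cv2.imread('pics/s14.png')[190:230,235:295]; cv2.imwrite('pics/z14.png',cv2.resize(a,(780,520),interpolation=cv2.INTER_CUBIC))
E
```

```text
17.25 [ 0.52400417 -0.00675616  0.01298648] [-13.62455943   2.96455036   7.39601634] 0.5604473987257237 yaw -0.18551896204213802
```

View pics/z14.png

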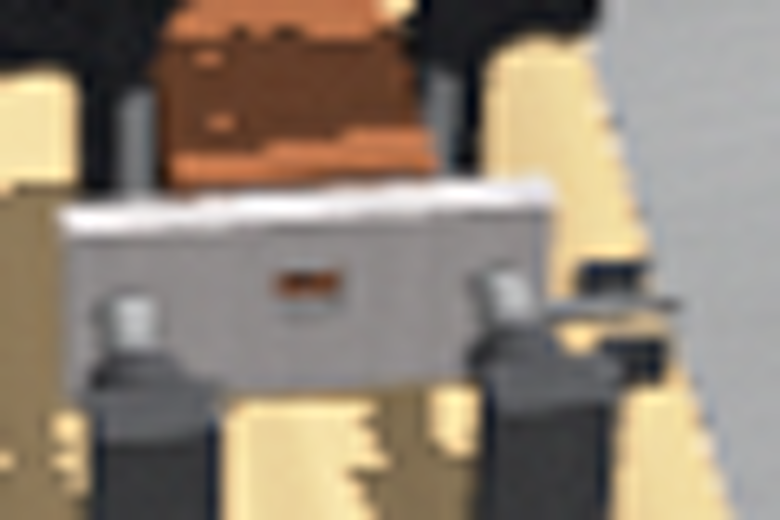

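View pics/s14.png

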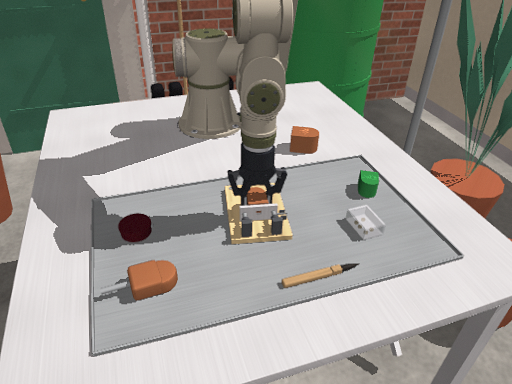

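Everything is steady and unchanged: the dark screw hole shows in the plate's hole at crop (305,280), and the bystanders are where they were. I hand it in.

```bash
python3 -c "
from rig import bot
print(bot.job_done())"
```

```text
the job is handed in; nothing more can be done
None
```

The cedar heel block is pressed against the stop plate and the robot is still holding it there, ready for the screw. I handed the job in after about 17 s; it reports no verdict.

**What I did:** I took the small cedar block from the tray by its flat sides and set it on the bed about 40 mm in front of the plate. I then slid it forward until the pointer stood between the gauge posts.

**Last checks:**
- **Plate travel:** the plate edge in the picture matches about 18 mm, with the pointer between the posts.
- **Squareness and hole:** the gripper is square to the plate to within about 0.002 rad in yaw and tilted about 0.013 rad. The block's edges are within about 1 mm of centred, and the dark screw hole shows through the plate's hole.
- **Push:** the wrist reads about 13–14 N along the push and 7.5 N of bed support. From that and the plate travel I estimate about 11 N on the plate, but I could not measure that contact directly. Readings held steady for 0.8 s.
- **Other things on the tray:** by eye in the last picture, they are where they were.

**What failed or disagreed:**
- **Turn stopped short:** the first approach ran into the last joint's limit, so I turned the tool half round.
- **Empty grip:** the first close caught nothing, because the fingertips were really about 38 mm higher than the stated tool frame implied. I corrected this from the pictures.
- **Top camera:** the arm blocked its view at the end, so the final checks rest on the scene camera and the forces.

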